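# Press the lid onto a sample jar with the bench lid press

## Task

Close the white jar whose orange lid is sitting high: stand it upright in the round nest on the lid press's carriage, slide the carriage fully home under the ram, and push the red plunger all the way down to its stop so that the lid is pressed on. Then let the plunger spring back up, leave the jar in the press with the carriage home, and do not disturb the bottles and the beaker nearby. Close the lid only with the press, not by hand.

Things in the scene. Friction and masses are not known exactly. Their poses are not given: they have to be found in the camera images.
- jar: White plastic jar, 52 mm diameter, body straight from 2 to 58 mm above its underside, then a narrow neck (44 mm); with its orange push-on lid sitting high it is 88 mm tall. 0.13 kg. Origin: centre of the underside, z up. Grasp the white body, near its upper end, so that the palm of the gripper does not push the lid down.
- jar_lid (a joint): How far the orange lid (49 mm diameter, 18 mm tall) has been pushed down on the jar, m: 0 = sitting high (10 mm of neck shows), about 0.008 = pressed home. It needs about 5 N and stays where it is pushed.
- lid_top (a point): Centre of the top of the orange lid.
- press: Blue bench press fixed to the table. Origin on the table, under the ram axis. Its y axis is the carriage's track: a bed 100 mm wide from y = -58 to +288 mm. A steel column stands at x = +85 mm, and a head arm 56 mm wide reaches from it to the ram axis, from 135 to 170 mm above the table (underside to top).
- press_carriage (a joint): Travel of the carriage along the press's -y direction, m: 0 = fully out, 0.14 = fully home against its stop, nest right under the ram. About 2 N of friction; it stays where it is left.
- nest (a point): Centre of the floor of the round nest on the carriage, 26 mm above the table: a black ring 9 mm high, inner diameter about 59 mm, outer 72 mm; the jar stands in it. Moves with the carriage; 140 mm from the ram axis when the carriage is fully out.
- grip_knob (a point): The carriage's upright black grip knob: 26 mm diameter, from 46 to 82 mm above the table; this point is on its axis at 62 mm. It stands 115 mm from the nest centre, in the press's +y direction, and moves with the carriage.
- press_plunger (a joint): How far the red spring plunger is pressed down, m: 0 = up, 0.016 = down at its stop. The spring needs about 5 N at the start and 9 N at the stop, plus 5 N for the lid. It springs back when released.
- plunger_top (a point): Centre of the top of the red plunger's palm head (56 mm diameter), 223 mm above the table when up.
- blue_cap_bottle: Bystander: cream bottle with a blue cap, 50 mm diameter, 104 mm tall. Origin: centre of the underside.
- brown_bottle: Bystander: amber-brown bottle with a black cap, 62 mm diameter, 141 mm tall. Origin: centre of the underside.
- beaker: Bystander: clear beaker, 78 mm diameter, 94 mm tall. Origin: centre of the underside.
Not all that is in view belongs to the job. What is shaped like the jar but green or pink is not meant.

How it is judged:
By the outcome, as a careful person would: the job done as asked, in the order asked, and still so for the second after the job is handed in, with the robot touching nothing.
It also fails if it takes over 56 s, if anything falls off the work surface, if the arm or the gripper's body presses on something with over 40 N, if the wrist force passes 120 N, or if a joint passes its speed limit or range.

## Robot

A 6-joint arm with a two-finger parallel gripper is mounted at the origin on a cart in front of the work surface, level with it; the furniture and walls round the work are solid. World frame = base frame: x ahead of the robot, y to its left, z up, the work surface at z = 0. Lengths are in m, angles in rad, forces in N, time in s.
With the tool pointing down it reaches from about 0.35 to 0.775 m from the base axis. Payload 5.5 kg.
Tool frame: the origin (TCP) lies midway between the tips of the shut fingers; the grasp point (between the pads) lies 19 mm behind it; z points along the fingers, y is the line along which they close (so a half turn about z gives the same grasp; the last joint's range is limited). The gripper opens to 85 mm and grips with 20 to 120 N. Pads are 22 mm wide; open, the fingers measure 114 mm over their backs; the gripper's body (76 mm by 85 mm) begins 54 mm behind the grasp point. The pads swing forward as they close: fully open they stand 13 mm farther back than shut.
Start: joints at [1.202, 0.313, 0.046, 1.304, 0, 1.431], TCP at [0.13, 0.56, 0.231] pointing down, gripper open.
Joint ranges: [-2.76, 2.76], [-0.86, 1.69], [-1.03, 1.26], [-2.2, 2.34], [-1.47, 1.5], [-3.14, 3.14]. Speed limits (rad/s): [2.57, 2.57, 3.14, 3.14, 3.14, 3.14].

## Interface

Orientations are given as a unit quaternion [w, x, y, z].
In Python, from workcell import get_state, read_camera, camera_info, hand_in, recognise gives the robot as it stands.
- The arm moves only by the tool arm_command, never from a script. Its argument "moves" is one flat list of numbers, 7 for each row, row after row: the opening, from -1 (shut) to 1 (fully open), then the shift along the tool's x, y, z in mm, then the turn, a rotation vector about the tool's x, y, z in rad. A call has 1 to 8 rows; each row shifts and turns the commanded pose from where the row before left it, along the tool's axes as they then stand; what a row does not reach is not made up. A row lasts 1/8 s, in which the tool goes at most 62.5 mm and 10.7 degrees, less where a joint would pass 70% of its speed; a pose out of reach is approached as far as the arm can. A call with a gripper value outside its range is refused whole. The fingers move at their own pace and stop on an object; "newtons" is the grip in N (left out, the last holds). Time passes only in rows, so rows that do not move let the fingers close. It gives the time, the measured TCP pose, the force, the opening and the grip force at its end, in the units of the state.
- get_state(): the state, without advancing time (a new reading comes with each control period).
- read_camera(name): name is "scene" or "top"; returns (picture, depth): 384x512x3 uint8, blue, green, red; 384x512 float32, m along the optical axis (not along the pixel's ray), 0 where there is no reading.
- camera_info(name): a dict with "fovy" (degrees; the focal length in pixels is half the picture's height over the tangent of half this angle, whatever the lens; pixels are square), "cx", "cy" (the principal point, pixels), "k1" (the pictures are not rectified: a ray, as slopes to the right and down, at radius r is drawn at 1 + k1 r^2 times it, then the intrinsics apply), "eye" and "orientation" of the camera in the world. Camera axes: x right, y down, z forward; pixel columns grow to the right and rows downward; lengths in m; the calibration is good to about 2 mm. A picture is of the moment at which its call begins. camera_info takes no time and is no camera call.
- hand_in(): hands the job in; it is judged then, once.
Trained networks look in the newest picture that a camera, given by its name, has taken for a name from the list of things; names that differ only in an ending like _2 or _b are one class to them, and where a whole thing is asked for, a point or a joint stands for the part that bears it (a point fixed in the world has none). Each returns a list of dicts, best first, with "confidence" (0 to 1); they miss things now and then, are a little off and sometimes report something else, mostly with a low value. They report only what shows in the picture. A call takes as long as a camera call. They do not tell look-alikes from the thing itself.
- recognise(camera, label): "point" ([column, row] in pixels, amid what is visible of it).
The state is a dict: "clock": time; "joint_pos": joint angles; "qvel": joint speeds; "tau": joint torques, N m; "tcp_pos": TCP position; "orientation": TCP orientation; "wrist_force": force on the tool from outside, world axes, zero at the start; "ft_torque": the same for the moment, N m; "finger_gap": finger opening in m; "grip_force": force on a finger pad.
Only numpy, scipy, OpenCV 4.12 (cv2) and the standard library are available. Lean on these libraries where they do the work, as an engineer would, in place of code of your own. Each camera call takes 0.05 s, during which the arm holds its last target. There are 200 camera calls.

## Working session

There is one attempt and no reset: what is moved stays moved. The work goes in short steps, Python scripts to look and compute and a tool call to move; the robot and the scene stay as the last step left them, time stands still between calls to the robot, and variables do not carry over. Pictures are saved under pics/ and viewed, at most 10 in all, crops included, and the job is handed in when it is done.

Besides the shell and the picture viewer there is one more tool, called after "Request:" by a JSON object that holds its "name" and its "arguments". arm_command: Moves the arm, as the interface text tells. Its arguments: {"type":"object","properties":{"moves":{"type":"array"},"newtons":{"type":"number"}},"required":["moves"]}

```bash
mkdir -p pics
cat > h.py <<'E'
import numpy as np, cv2
from scipy.spatial.transform import Rotation as R
from workcell import *
def cal(n):
    c=camera_info(n); f=192/np.tan(np.radians(c['fovy'])/2)
    q=c['orientation']; return c,f,R.from_quat([q[1],q[2],q[3],q[0]]).as_matrix()
def rays(n,uv):
    c,f,M=cal(n); K=np.array([[f,0,c['cx']],[0,f,c['cy']],[0,0,1]])
    uv=np.asarray(uv,float).reshape(-1,1,2)
    p=cv2.undistortPoints(uv,K,np.array([c['k1'],0,0,0,0.]),None,None,None) if False else None
    d=(uv[:,0]-[c['cx'],c['cy']])/f; s=d.copy()
    for _ in range(30): s=d/(1+c['k1']*(s**2).sum(1,keepdims=True))
    return np.array(c['eye']),np.c_[s,np.ones(len(s))]@M.T
def at(n,uv,depth):
    e,r=rays(n,uv); return e+r*np.reshape(depth,(-1,1))
def onz(n,uv,z):
    e,r=rays(n,uv); return e+r*((z-e[2])/r[:,2:])
def cloud(n,depth):
    v,u=np.mgrid[:384,:512]; P=at(n,np.c_[u.ravel(),v.ravel()],depth.ravel()).reshape(384,512,3)
    P[depth==0]=np.nan; return P
def tool():
    s=get_state(); q=s['orientation']; return s,R.from_quat([q[1],q[2],q[3],q[0]]).as_matrix()
E
python3 - <<'E'
from h import *
for n in ('scene','top'):
    p,d=read_camera(n); cv2.imwrite(f'pics/{n}0.png',p); np.save(n+'0.npy',d); print(n,camera_info(n))
    for l in ('jar','press','nest','grip_knob','plunger_top','lid_top','blue_cap_bottle','brown_bottle','beaker'):
        for r in recognise(n,l)[:3]:
            u=np.array(r['point']); z=d[int(u[1]),int(u[0])]
            print(l,round(r['confidence'],2),u.round(),at(n,u,z).round(3))
s,M=tool(); print(s['tcp_pos'],M.round(2),s['finger_gap'])
E
```

```text
scene {'fovy': 42.414933590665136, 'cx': 251.62156315256158, 'cy': 189.68184842739234, 'k1': -0.003958675406441702, 'eye': array([-0.30725184, -0.58085267,  1.16067118]), 'orientation': array([-0.36973528,  0.82472171, -0.39364107,  0.16785896])}
jar 0.93 [167. 220.] [[0.353 0.321 0.058]]
jar 0.73 [149. 208.] [[0.353 0.405 0.06 ]]
jar 0.7 [206. 177.] [[0.58  0.369 0.058]]
press 0.57 [314. 255.] [[ 0.548 -0.099  0.021]]
nest 0.96 [263. 247.] [[0.476 0.037 0.023]]
grip_knob 0.92 [264. 247.] [[0.476 0.033 0.026]]
plunger_top 0.55 [328. 226.] [[ 0.5   -0.158  0.223]]
lid_top 0.74 [152. 200.] [[0.367 0.4   0.087]]
lid_top 0.71 [178. 166.] [[0.539 0.461 0.087]]
lid_top 0.7 [188. 181.] [[0.503 0.375 0.088]]
blue_cap_bottle 0.69 [203. 217.] [[0.429 0.237 0.066]]
brown_bottle 0.77 [220. 194.] [[0.525 0.251 0.086]]
beaker 0.9 [263. 178.] [[0.678 0.198 0.081]]
top {'fovy': 51.110538871640195, 'cx': 252.97902455117818, 'cy': 187.692679707008, 'k1': -0.09622054846949142, 'eye': array([0.30818037, 0.13590658, 1.32620267]), 'orientation': array([-0.07260448,  0.70943627, -0.69704495,  0.07454595])}
jar 0.85 [152. 193.] [[0.548 0.454 0.089]]
jar 0.8 [180. 214.] [[0.483 0.363 0.086]]
jar 0.65 [186. 252.] [[0.365 0.338 0.085]]
press 0.97 [319. 213.] [[ 0.506 -0.086  0.01 ]]
nest 0.59 [283. 216.] [[0.492 0.034 0.022]]
grip_knob 0.95 [285. 222.] [[0.473 0.029 0.023]]
grip_knob 0.2 [175. 214.] [[0.482 0.376 0.092]]
plunger_top 0.72 [351. 202.] [[ 0.507 -0.143  0.218]]
lid_top 0.74 [157. 252.] [[0.363 0.427 0.085]]
lid_top 0.72 [176. 181.] [[0.588 0.379 0.087]]
lid_top 0.67 [174. 215.] [[0.48  0.38  0.087]]
blue_cap_bottle 0.54 [282. 219.] [[0.48  0.039 0.025]]
blue_cap_bottle 0.48 [214. 231.] [[0.431 0.253 0.102]]
brown_bottle 0.79 [209. 194.] [[0.536 0.266 0.14 ]]
beaker 0.72 [225. 150.] [[0.712 0.231 0.029]]
[0.13045468 0.56007417 0.231351  ] [[-0.97  0.23  0.  ]
 [ 0.23  0.97  0.  ]
 [-0.    0.   -1.  ]] 0.08525745313769194
```

Run:
```python
import cv2
a=cv2.imread('pics/scene0.png')[130:310,120:380]; b=cv2.imread('pics/top0.png')[120:300,120:380]
cv2.imwrite('pics/c0.png',cv2.resize(a,None,fx=3,fy=3,interpolation=2));cv2.imwrite('pics/c1.png',cv2.resize(b,None,fx=3,fy=3,interpolation=2))
```

```text
(no output)
```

View pics/c0.png

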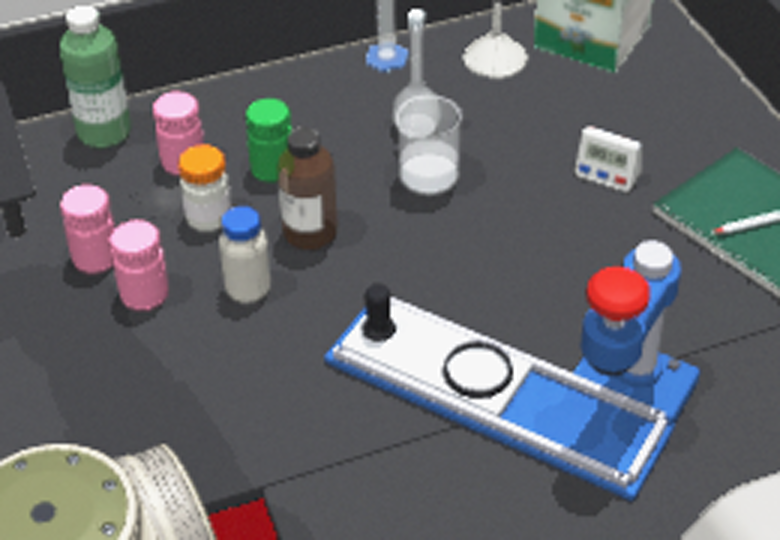

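View pics/c1.png

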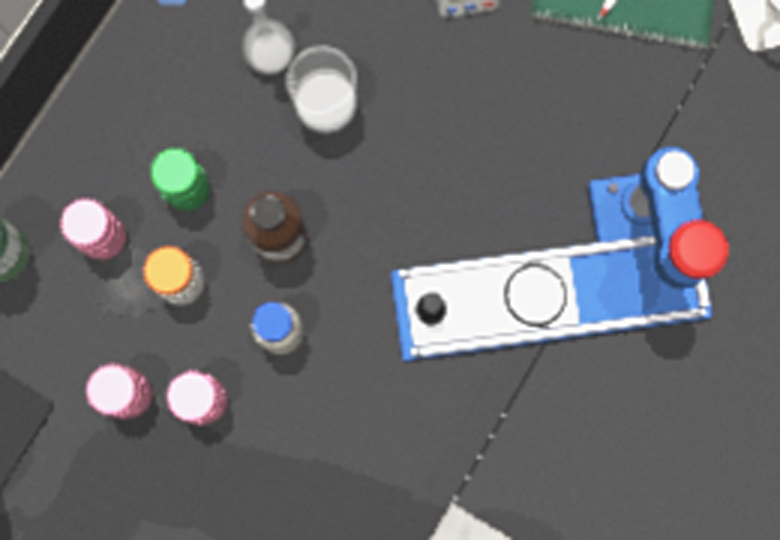

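The orange-lidded white jar is at scene (188,185) and top (176,210). The look-alikes are pink at scene (149,200), (166,213) and (179,168), and green at (210,170). I choose the orange one: both crops show it is the only white body with an orange lid. The ring is at top (298,218), the knob at (264,222) and the plunger at (352,203).

Run:
```python
from h import *
def circ(P,m,rad):
    from scipy.optimize import least_squares
    q=P[m]; q=q[np.isfinite(q[:,0])]; return q
for n in ('scene','top'):
    p=cv2.imread(f'pics/{n}0.png'); d=np.load(n+'0.npy'); P=cloud(n,d); h=cv2.cvtColor(p,cv2.COLOR_BGR2HSV); H,S,V=[h[...,i].astype(int) for i in range(3)]
    X,Y,Z=P[...,0],P[...,1],P[...,2]
    masks={'lid':(H>8)&(H<22)&(S>150)&(V>120)&(X>.4)&(X<.56)&(Y>.3)&(Y<.45),
     'plunger':((H<6)|(H>174))&(S>150)&(X>.4)&(Y<0)&(Z>.15),
     'knob':(V<70)&(X>.4)&(X<.55)&(Y>.02)&(Y<.2)&(Z>.04)&(Z<.1),
     'ring':(V<80)&(X>.42)&(X<.58)&(Y>-.05)&(Y<.09)&(Z>.015)&(Z<.05),
     'blue':(abs(H-110)<12)&(S>150)&(Z>.08)&(X>.35)&(X<.5)&(Y>.15)&(Y<.35),
     'brownb':(Z>.1)&(X>.45)&(X<.6)&(Y>.2)&(Y<.32)}
    zt={'lid':.088,'plunger':.223,'knob':.082,'ring':.035,'blue':.104,'brownb':.141}
    for k,m in masks.items():
        q=P[m]
        if len(q)<5: print(n,k,len(q)); continue
        t=m&(Z>zt[k]-.004); v,u=np.nonzero(t); uv=np.c_[u,v]
        e=onz(n,uv,zt[k]) if len(uv) else np.zeros((1,3))
        if len(uv)>6:
            (cx,cy),r=cv2.minEnclosingCircle(e[:,:2].astype(np.float32))
        else: cx=cy=r=0
        print(n,k,len(q),'zmax',q[:,2].max().round(3),'n',len(uv),'mean',e[:,:2].mean(0).round(4),'mec',np.round([cx,cy,r],4))
```

```text
scene lid 159 zmax 0.094 n 105 mean [0.4928 0.3728] mec [0.4935 0.3729 0.026 ]
scene plunger 284 zmax 0.228 n 161 mean [ 0.5011 -0.1517] mec [ 0.4996 -0.152   0.0257]
scene knob 95 zmax 0.087 n 32 mean [0.4644 0.0946] mec [0.4643 0.0951 0.0124]
scene ring 91 zmax 0.05 n 46 mean [0.4714 0.0148] mec [0.4773 0.0226 0.0731]
scene blue 112 zmax 0.11 n 79 mean [0.4402 0.2601] mec [0.4399 0.2579 0.021 ]
scene brownb 276 zmax 0.146 n 70 mean [0.5464 0.2644] mec [0.5459 0.2643 0.0199]
top lid 35 zmax 0.091 n 26 mean [0.492  0.3712] mec [0.4956 0.375  0.0246]
top plunger 219 zmax 0.225 n 116 mean [ 0.5037 -0.1509] mec [ 0.5042 -0.1454  0.0257]
top knob 20 zmax 0.082 n 6 mean [0.4612 0.1032] mec [0 0 0]
top ring 4
top blue 104 zmax 0.108 n 97 mean [0.4419 0.2628] mec [0.4429 0.262  0.0182]
top brownb 334 zmax 0.146 n 97 mean [0.5495 0.2663] mec [0.5483 0.266  0.0173]
```

Run:
```python
from h import *
from scipy.optimize import least_squares
for n in ('scene','top'):
    fr=[read_camera(n) for _ in range(4)]
    p=np.mean([f[0] for f in fr],0).astype(np.uint8); h=cv2.cvtColor(p,cv2.COLOR_BGR2HSV).astype(int); H,S,V=h[...,0],h[...,1],h[...,2]
    v,u=np.mgrid[:384,:512]; uv=np.c_[u.ravel(),v.ravel()]
    def pl(z): return onz(n,uv,z)[:,:2].reshape(384,512,2)
    # ring: dark pixels projected at ring top plane
    E=pl(.035); c=np.array([.4815,-.017])
    w=np.clip(150-V,0,None)
    r=np.hypot(*(E-c).transpose(2,0,1))
    for _ in range(6):
        m=(r>.02)&(r<.042)&(V<140); q=E[m]; ww=w[m]
        s=least_squares(lambda t:(np.hypot(q[:,0]-t[0],q[:,1]-t[1])-t[2])*np.sqrt(ww),[*c,.032],loss='soft_l1',f_scale=.02).x; c=s[:2]; r=np.hypot(*(E-c).transpose(2,0,1))
    print(n,'ring',s.round(4),m.sum())
    E=pl(.088); m=(H>5)&(H<25)&(S>60)&(V>130)&(np.hypot(E[...,0]-.494,E[...,1]-.374)<.05)
    a=E[m]; print('orange',m.sum(),a.mean(0).round(4),np.round(cv2.minEnclosingCircle(a.astype(np.float32)),4) if 0 else cv2.minEnclosingCircle(a.astype(np.float32)))
    E=pl(.01); m=(abs(H-108)<12)&(S>120)&(E[...,0]>.38)&(E[...,0]<.6)&(E[...,1]>-.1)&(E[...,1]<.2)
    E=pl(.082); m=(V<75)&(np.hypot(E[...,0]-.464,E[...,1]-.097)<.014); print('knob top',m.sum(),E[m].mean(0).round(4))
    E=pl(.027)
    # white carriage plate minimum area rect
    m=(V>170)&(S<50)&(E[...,0]>.4)&(E[...,0]<.56)&(E[...,1]>-.1)&(E[...,1]<.15)
    m=cv2.morphologyEx(m.astype(np.uint8),cv2.MORPH_OPEN,np.ones((3,3)))>0
    print('plate',m.sum(),cv2.minAreaRect(E[m].astype(np.float32)))
    E=pl(.22); m=((H<8)|(H>172))&(S>130)&(np.hypot(E[...,0]-.502,E[...,1]+.15)<.05)
    print('red',m.sum(),cv2.minEnclosingCircle(E[m].astype(np.float32)),E[m].mean(0))
```

```text
scene ring [ 0.4808 -0.0191  0.0323] 120
orange 178 [0.4894 0.3668] ((0.4887797236442566, 0.3676169812679291), 0.03343245014548302)
knob top 44 [0.4636 0.0958]
plate 1146 ((0.4759329557418823, 0.018768973648548126), (0.09579446166753769, 0.20310455560684204), 8.643535614013672)
red 290 ((0.4962419271469116, -0.154340460896492), 0.031941790133714676) [ 0.49666482 -0.15391304]
top ring [ 0.484  -0.0137  0.0325] 42
orange 229 [0.4953 0.3755] ((0.4952855408191681, 0.37555989623069763), 0.027135642245411873)
knob top 18 [0.4559 0.0974]
plate 1520 ((0.48078206181526184, 0.009657658636569977), (0.09610439091920853, 0.22937606275081635), 8.7760009765625)
red 295 ((0.5050001740455627, -0.1455991119146347), 0.02816167287528515) [ 0.50414458 -0.14627867]
```

Request:
{"name": "arm_command", "arguments": {"moves": [1,0,0,0,0,0,-0.117,1,0,0,0,0,0,-0.116,1,-50,-26,0,0,0,0,1,-50,-26,0,0,0,0,1,-50,-26,0,0,0,0,1,-50,-26,0,0,0,0,1,-50,-26,0,0,0,0,1,-50,-26,0,0,0,0]}}

```text
clock: 2.4
tcp_pos: [0.4327, 0.4043, 0.2315]
orientation: [0.0, -0.002, 1.0, 0.0]
wrist_force: [0.8, 0.4, 0.9]
finger_gap: 0.0857
grip_force: 0.0
```

Request:
{"name": "arm_command", "arguments": {"moves": [1,-50,-26,0,0,0,0,1,-14,-4,0,0,0,0,1,0,0,0,0,0,0]}}

```text
clock: 2.78
tcp_pos: [0.4957, 0.3752, 0.2309]
orientation: [-0.0, -0.001, 1.0, 0.0]
wrist_force: [0.3, 0.3, -0.9]
finger_gap: 0.0855
grip_force: 0.0
```

```bash
python3 -c "
from h import *
s,M=tool();print(s['tcp_pos'].round(4),M.round(4),s['clock'],s['qvel'].round(3))
for n in ('scene','top'):
    p,d=read_camera(n); cv2.imwrite(f'pics/{n}1.png',p)
a=cv2.resize(cv2.imread('pics/scene1.png')[130:250,130:263],None,fx=3,fy=3);b=cv2.resize(cv2.imread('pics/top1.png')[140:260,120:253],None,fx=3,fy=3)
cv2.imwrite('pics/c2.png',np.hstack([a,b]))"
```

```text
[0.4957 0.3752 0.2309] [[-1.0e+00 -2.6e-03 -8.0e-04]
 [-2.6e-03  1.0e+00  0.0e+00]
 [ 8.0e-04  0.0e+00 -1.0e+00]] 2.775 [ 0.039 -0.022 -0.024  0.007  0.007  0.005]
```

View pics/c2.png

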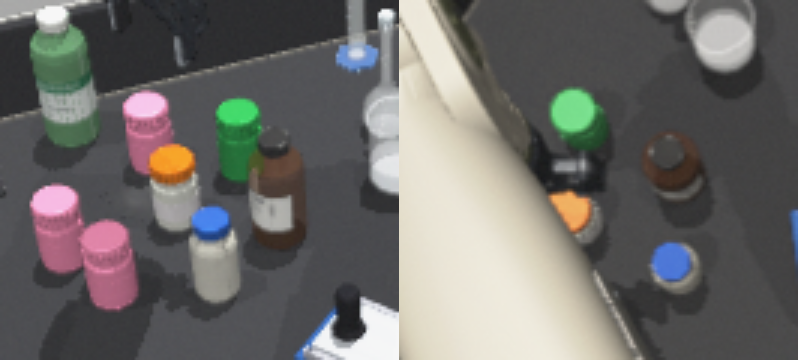

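The crop shows the orange-lidded jar at its place (crop (172,185)), with the gripper above it. Going down.

Request:
{"name": "arm_command", "arguments": {"moves": [1,1,-1,45,0,0,0,1,0,0,45,0,0,0,1,0,0,35,0,0,0,1,0,0,25,0,0,0,1,0,0,25,0,0,0,1,0,0,20,0,0,0,1,0,0,10,0,0,0,1,0,0,0,0,0,0]}}

```text
clock: 3.88
tcp_pos: [0.4929, 0.3751, 0.0261]
orientation: [-0.0, -0.003, 1.0, -0.0]
wrist_force: [-0.3, 0.5, -0.1]
finger_gap: 0.0852
grip_force: 0.0
```

Request:
{"name": "arm_command", "arguments": {"moves": [0.3,0,0,0,0,0,0,-0.2,0,0,0,0,0,0,-0.6,0,0,0,0,0,0,-1,0,0,0,0,0,0,-1,0,0,0,0,0,0,-1,0,0,0,0,0,0], "newtons": 30}}

```text
clock: 4.62
tcp_pos: [0.495, 0.375, 0.0276]
orientation: [0.001, -0.002, 1.0, 0.001]
wrist_force: [-1.2, 0.6, 6.2]
finger_gap: 0.0507
grip_force: 29.0
```

Request:
{"name": "arm_command", "arguments": {"moves": [-1,0,0,-10,0,0,0,-1,0,0,-30,0,0,0,-1,0,0,-40,0,0,0,-1,0,0,-40,0,0,0,-1,0,0,-30,0,0,0,-1,0,0,-20,0,0,0,-1,0,-20,0,0,0,0,-1,0,-30,0,0,0,0]}}

```text
clock: 5.62
tcp_pos: [0.4938, 0.3234, 0.1954]
orientation: [-0.001, -0.003, 1.0, -0.0]
wrist_force: [-0.2, -0.8, -2.1]
finger_gap: 0.051
grip_force: 28.4
```

Request:
{"name": "arm_command", "arguments": {"moves": [-1,0,-45,0,0,0,0,-1,2,-50,0,0,0,0,-1,2,-50,0,0,0,0,-1,2,-50,0,0,0,0,-1,2,-50,0,0,0,0,-1,2,-45,0,0,0,0,-1,2,-30,0,0,0,0,-1,2,-20,0,0,0,0]}}

```text
clock: 6.62
tcp_pos: [0.48, -0.0177, 0.195]
orientation: [-0.001, -0.001, 1.0, 0.0]
wrist_force: [-0.3, 0.4, -1.9]
finger_gap: 0.0507
grip_force: 28.4
```

Request:
{"name": "arm_command", "arguments": {"moves": [-1,0,0,40,0,0,0,-1,0,0,30,0,0,0,-1,0,0,20,0,0,0,-1,0,0,0,0,0,0]}}

```text
clock: 7.12
tcp_pos: [0.4787, -0.0157, 0.1039]
orientation: [-0.003, -0.002, 1.0, 0.0]
wrist_force: [-0.3, 0.3, -2.2]
finger_gap: 0.0508
grip_force: 28.3
```

```bash
python3 -c "
from h import *
s,M=tool();print(s['tcp_pos'].round(4),M.round(4),s['clock'],s['finger_gap'])
for n in ('scene','top'):
    p,d=read_camera(n); cv2.imwrite(f'pics/{n}2.png',p);np.save(n+'2.npy',d)
a=cv2.resize(cv2.imread('pics/scene2.png')[170:290,210:343],None,fx=3,fy=3);b=cv2.resize(cv2.imread('pics/top2.png')[140:260,240:373],None,fx=3,fy=3)
cv2.imwrite('pics/c3.png',np.hstack([a,b]))"
```

```text
[ 0.4787 -0.0157  0.1039] [[-1.0e+00 -3.3e-03 -5.8e-03]
 [-3.3e-03  1.0e+00  9.0e-04]
 [ 5.8e-03  9.0e-04 -1.0e+00]] 7.125 0.05078231360903463
```

View pics/c3.png

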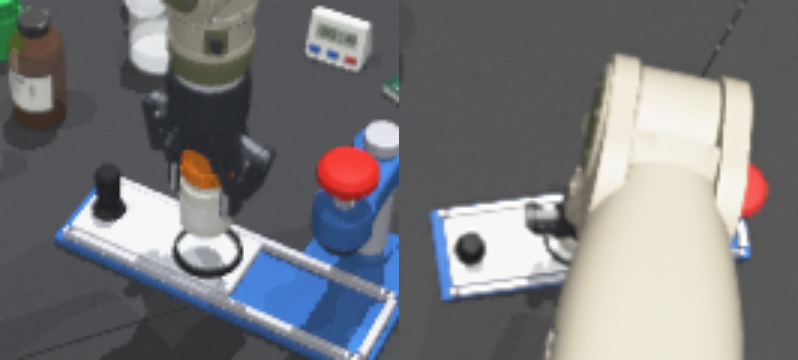

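The scene crop shows the jar (205,210) held upright above the ring (207,250). I'll measure the offset between them in the same camera.

```bash
cat > m.py <<'E'
from h import *
from scipy.optimize import least_squares
import sys
p=cv2.imread('pics/scene2.png');d=np.load('scene2.npy');P=cloud('scene',d);h=cv2.cvtColor(p,cv2.COLOR_BGR2HSV).astype(int)
X,Y,Z=P.transpose(2,0,1)
m=(h[...,1]<70)&(h[...,2]>110)&(np.hypot(X-.479,Y+.016)<.04)&(Z>.075)&(Z<.125)
q=P[m]; print(m.sum(),np.percentile(q[:,2],[2,98]))
f=least_squares(lambda t:np.hypot(q[:,0]-t[0],q[:,1]-t[1])-.026,[.48,-.016],loss='soft_l1',f_scale=.002); print('jar depth',f.x.round(4),abs(f.fun).mean())
# silhouette: angular offset of body columns: model reprojection of cylinder bisector
v,u=np.nonzero(m); e,r=rays('scene',np.c_[u,v])
c,fo,M=cal('scene'); hd=lambda w:np.arctan2(w[:,1],w[:,0])
az=hd(r)
rows=[(az[v==k].min()+az[v==k].max())/2 for k in np.unique(v) if (v==k).sum()>8]
print('azimuth jar from cam',np.degrees(np.median(rows)).round(3),'predicted for TCP',np.degrees(np.arctan2(-.0157-e[1],.4787-e[0])).round(3),'ring',np.degrees(np.arctan2(-.0191-e[1],.4808-e[0])).round(3))
E_=onz('scene',np.c_[np.mgrid[:384,:512][1].ravel(),np.mgrid[:384,:512][0].ravel()],.035)[:,:2].reshape(384,512,2)
V=h[...,2];cc=np.array([.4808,-.0191])
for _ in range(5):
    rr=np.hypot(*(E_-cc).transpose(2,0,1)); mm=(rr>.024)&(rr<.04)&(V<110)&(Z<.05); q=E_[mm]
    s=least_squares(lambda t:np.hypot(q[:,0]-t[0],q[:,1]-t[1])-.0327,cc,loss='soft_l1',f_scale=.002).x; cc=s
print('ring',cc.round(4),mm.sum())
E
python3 m.py
```

```text
171 [0.07895978 0.12372185]
jar depth [ 0.4805 -0.0153] 0.0018040966829219898
azimuth jar from cam 35.694 predicted for TCP 35.719 ring 35.483
ring [ 0.4812 -0.0186] 92
```

Request:
{"name": "arm_command", "arguments": {"moves": [-1,-2,-2.6,0,0,0,0,-1,0,0,20,0,0,0,-1,0,0,15,0,0,0,-1,0,0,8,0,0,0,-1,0,0,4,0,0,0,-1,0,0,0,0,0,0]}}

```text
clock: 7.98
tcp_pos: [0.4839, -0.0181, 0.0593]
orientation: [-0.0, -0.002, 1.0, 0.0]
wrist_force: [0.0, -0.4, -3.4]
finger_gap: 0.0509
grip_force: 28.4
```

Request:
{"name": "arm_command", "arguments": {"moves": [-1,0,0,2,0,0,0,-1,0,0,1,0,0,0]}}

```text
clock: 8.22
tcp_pos: [0.4841, -0.0181, 0.0565]
orientation: [0.0, -0.002, 1.0, -0.0]
wrist_force: [-1.3, -0.3, -2.0]
finger_gap: 0.051
grip_force: 28.4
```

```bash
python3 -c "
from h import *
p,d=read_camera('scene'); cv2.imwrite('pics/scene2.png',p);np.save('scene2.npy',d)
s,M=tool();print(s['tcp_pos'].round(4),s['wrist_force'].round(2),s['ft_torque'].round(3))
cv2.imwrite('pics/c4.png',cv2.resize(p[190:270,240:320],None,fx=5,fy=5))"; sed -i 's/Z>.075)&(Z<.125/Z>.042)\&(Z<.08/; s/.4787-e/.4841-e/;s/-.0157-e/-.0181-e/' m.py; python3 m.py
```

```text
[ 0.484  -0.0181  0.0563] [-0.2   0.34 -2.15] [-0.003 -0.035 -0.018]
139 [0.04270069 0.07888129]
jar depth [ 0.4855 -0.0177] 0.0018166457059119732
azimuth jar from cam 35.511 predicted for TCP 35.418 ring 35.483
ring [ 0.4818 -0.018 ] 92
```

View pics/c4.png

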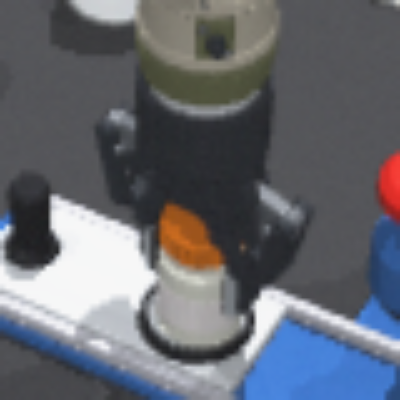

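The crop shows the jar base inside the ring, centred side to side. I'll ease it back 2 mm and lower it until it touches.

Request:
{"name": "arm_command", "arguments": {"moves": [-1,2,0,0,0,0,0,-1,0,0,1.5,0,0,0,-1,0,0,1.5,0,0,0,-1,0,0,0,0,0,0]}}

```text
clock: 8.78
tcp_pos: [0.4819, -0.0181, 0.0536]
orientation: [0.0, -0.002, 1.0, -0.0]
wrist_force: [-2.8, 0.1, 3.2]
finger_gap: 0.0509
grip_force: 28.9
```

Request:
{"name": "arm_command", "arguments": {"moves": [-0.1,0,0,0,0,0,0,0.3,0,0,0,0,0,0,0.6,0,0,0,0,0,0,1,0,0,0,0,0,0,1,0,0,-15,0,0,0,1,0,0,-40,0,0,0,1,0,0,-50,0,0,0,1,0,0,-30,0,0,0]}}

```text
clock: 9.78
tcp_pos: [0.4829, -0.0183, 0.192]
orientation: [0.002, -0.002, 1.0, -0.0]
wrist_force: [0.4, 0.3, -0.7]
finger_gap: 0.0856
grip_force: 0.0
```

Request:
{"name": "arm_command", "arguments": {"moves": [1,0,20,0,0,0,0,1,5,45,0,0,0,0,1,7,50,0,0,0,-0.15,1,0,0,0,0,0,0]}}

```text
clock: 10.28
tcp_pos: [0.4688, 0.0994, 0.1894]
orientation: [0.0, -0.08, 0.997, 0.0]
wrist_force: [0.2, -0.8, 0.5]
finger_gap: 0.0853
grip_force: 0.0
```

```bash
python3 -c "
from h import *
s,M=tool();print(s['tcp_pos'].round(4),M.round(3),s['wrist_force'].round(2))
p,d=read_camera('scene'); p2,d2=read_camera('top')
cv2.imwrite('pics/c5.png',np.hstack([cv2.resize(p[180:290,210:343],None,fx=3,fy=3),cv2.resize(p2[150:260,240:373],None,fx=3,fy=3)]))"
```

```text
[0.4688 0.0994 0.1894] [[-0.987 -0.159  0.001]
 [-0.159  0.987  0.001]
 [-0.001  0.    -1.   ]] [ 0.15 -0.77  0.55]
```

View pics/c5.png

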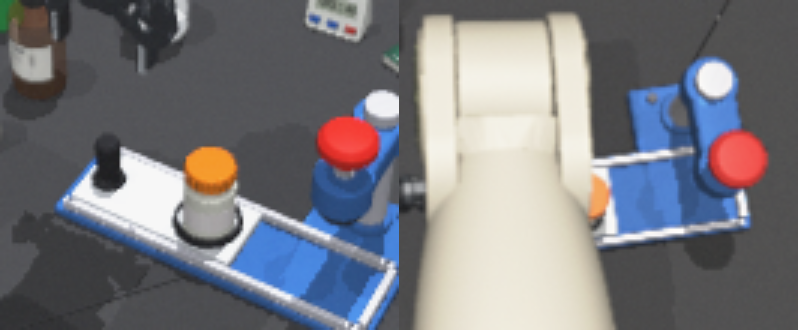

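The scene crop shows the jar upright in the ring (210,200), with the lid still high. Next I'll grip the knob.

Request:
{"name": "arm_command", "arguments": {"moves": [1,4.7,-3.1,30,0,0,0.007,1,0,0,45,0,0,0,1,0,0,35,0,0,0,1,0,0,25,0,0,0,1,0,0,12,0,0,0,1,0,0,0,0,0,0]}}

```text
clock: 11.12
tcp_pos: [0.4651, 0.0923, 0.0411]
orientation: [-0.001, -0.073, 0.997, 0.0]
wrist_force: [0.1, -0.7, 0.4]
finger_gap: 0.0853
grip_force: 0.0
```

Request:
{"name": "arm_command", "arguments": {"moves": [0,0,0,0,0,0,0,-1,0,0,0,0,0,0,-1,0,0,0,0,0,0,-1,0,0,0,0,0,0,-1,0,0,0,0,0,0,-1,0,0,0,0,0,0], "newtons": 25}}

```text
clock: 11.88
tcp_pos: [0.4658, 0.0935, 0.0421]
orientation: [0.001, -0.074, 0.997, 0.0]
wrist_force: [-1.0, 2.2, 5.9]
finger_gap: 0.0254
grip_force: 24.5
```

Request:
{"name": "arm_command", "arguments": {"moves": [-1,0,-6,0,0,0,0,-1,0,-12,0,0,0,0,-1,0,-20,0,0,0,0,-1,0,-22,0,0,0,0,-1,0,-22,0,0,0,0,-1,0,-20,0,0,0,0,-1,0,-14,0,0,0,0,-1,0,-8,0,0,0,0]}}

```text
clock: 12.88
tcp_pos: [0.4846, -0.03, 0.0421]
orientation: [0.001, -0.073, 0.997, 0.0]
wrist_force: [1.2, 2.3, 5.0]
finger_gap: 0.0255
grip_force: 24.6
```

Request:
{"name": "arm_command", "arguments": {"moves": [-1,0,-6,0,0,0,0,-1,0,-5,0,0,0,0,-1,0,-4,0,0,0,0,-1,0,0,0,0,0,0]}}

```text
clock: 13.38
tcp_pos: [0.4856, -0.0367, 0.0419]
orientation: [0.002, -0.076, 0.997, 0.008]
wrist_force: [1.9, 30.2, 11.9]
finger_gap: 0.0254
grip_force: 29.5
```

Request:
{"name": "arm_command", "arguments": {"moves": [-1,0,5,0,0,0,0,-1,0,0,0,0,0,0]}}

```text
clock: 13.62
tcp_pos: [0.4856, -0.0367, 0.0419]
orientation: [0.001, -0.075, 0.997, 0.002]
wrist_force: [1.3, 10.9, 6.4]
finger_gap: 0.0256
grip_force: 25.5
```

```bash
python3 -c "
from h import *
s,M=tool();print(s['tcp_pos'].round(4),M.round(3),s['wrist_force'].round(2))
p,d=read_camera('scene'); p2,d2=read_camera('top')
cv2.imwrite('pics/c6.png',np.hstack([cv2.resize(p[190:290,250:350],None,fx=4,fy=4),cv2.resize(p2[160:260,280:380],None,fx=4,fy=4)]))"
```

```text
[ 0.4856 -0.0367  0.0419] [[-0.989 -0.149  0.002]
 [-0.149  0.989  0.005]
 [-0.003  0.005 -1.   ]] [ 1.34 10.85  6.44]
```

View pics/c6.png

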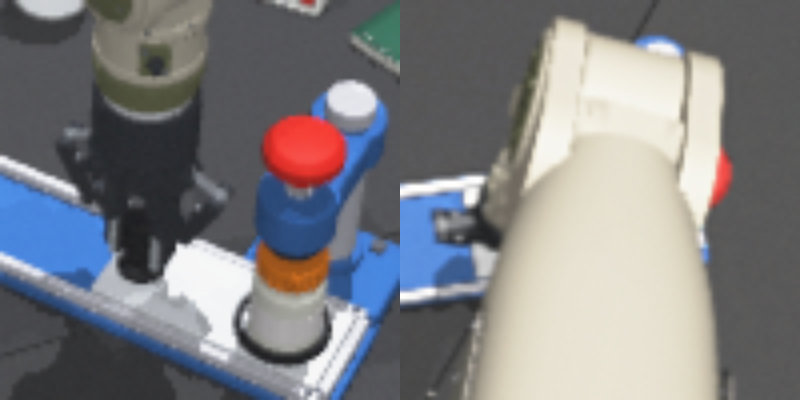

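The scene crop shows the jar under the ram at (290,300), with the plate end at the rail end (360,320). The stop is rigid: 30 N moved nothing. I'll release, rise and check the alignment numerically.

Request:
{"name": "arm_command", "arguments": {"moves": [-0.4,0,0,0,0,0,0,0.2,0,0,0,0,0,0,0.6,0,0,0,0,0,0,0.6,0,0,-10,0,0,0,0.6,0,0,-40,0,0,0,0.4,0,15,-50,0,0,0,-0.5,0,20,-55,0,0,0,-1,0,0,-50,0,0,0]}}

```text
clock: 14.72
tcp_pos: [0.4793, -0.0041, 0.249]
orientation: [0.001, -0.074, 0.997, -0.0]
wrist_force: [1.8, -1.6, 0.5]
finger_gap: 0.0236
grip_force: 0.0
```

Run:
```python
from h import *
s,M=tool();print(s['tcp_pos'].round(4),M.round(3),s['wrist_force'].round(2),s['finger_gap'],s['clock'])
for n in ('scene','top'):
    p,d=read_camera(n); cv2.imwrite(f'pics/{n}3.png',p); np.save(n+'3.npy',d)
    h=cv2.cvtColor(p,cv2.COLOR_BGR2HSV).astype(int);H,S,V=h.transpose(2,0,1); P=cloud(n,d);X,Y,Z=P.transpose(2,0,1)
    near=np.hypot(X-.5,Y+.15)<.08
    for k,m in (('red',((H<8)|(H>172))&(S>130)&near),('orange',(H>8)&(H<25)&(S>130)&near),('white',(S<60)&(V>120)&near&(Z>.045)&(Z<.08)),('knob',(V<60)&(np.hypot(X-.4856,Y+.037)<.025)&(Z>.05)&(Z<.09))):
        v,u=np.nonzero(m)
        if len(u)<8: print(n,k,len(u)); continue
        e,r=rays(n,np.c_[u,v]); az=np.degrees(np.arctan2(r[:,1],r[:,0]))
        b=[(az[v==j].min()+az[v==j].max())/2 for j in np.unique(v) if (v==j).sum()>5]
        q=P[m]; t=m&(Z>np.nanpercentile(q[:,2],90)-.006)
        print(n,k,len(u),'az',np.median(b).round(3) if b else 0,(az.min()+az.max())/2,'mean',q.mean(0).round(4),'zmax',q[:,2].max().round(3))
```

```text
[ 0.4793 -0.0041  0.249 ] [[-0.989 -0.148  0.001]
 [-0.148  0.989 -0.   ]
 [-0.001 -0.    -1.   ]] [ 1.8  -1.6   0.46] 0.023635732074004663 14.725
scene red 290 az 27.975 27.963678738575588 mean [ 0.4979 -0.1531  0.2178] zmax 0.226
scene orange 137 az 27.761 27.8565181442571 mean [ 0.4906 -0.1601  0.1093] zmax 0.125
scene white 174 az 27.837 27.60847531273616 mean [ 0.4977 -0.1594  0.0627] zmax 0.08
scene knob 62 az 34.371 34.360000998373806 mean [ 0.4806 -0.0421  0.0677] zmax 0.084
top red 0
top orange 0
top white 0
top knob 0
```

Ram and knob measurements agree: the ram is at (0.5025, −0.1505), the jar is under it and the carriage is home. Now I'll move over the plunger.

Request:
{"name": "arm_command", "arguments": {"moves": [-1,0,-10,-15,0,0,0,-1,0,-30,0,0,0,0,-1,0,-35,0,0,0,0,-1,0,-35,0,0,0,0,-1,-1.3,-25,0,0,0,0,-1,0,-13,0,0,0,0,-1,0,0,10,0,0,0,-1,0,0,0,0,0,0]}}

```text
clock: 15.82
tcp_pos: [0.5017, -0.1501, 0.2499]
orientation: [-0.001, -0.074, 0.997, 0.001]
wrist_force: [-0.4, -0.4, -0.1]
finger_gap: 0.0001
grip_force: 0.0
```

```bash
python3 -c "
from h import *
s,M=tool();print(s['tcp_pos'].round(4),s['wrist_force'].round(2),s['finger_gap'])
p,d=read_camera('scene')
cv2.imwrite('pics/c7.png',cv2.resize(p[170:290,260:380],None,fx=4,fy=4))"
```

```text
[ 0.5017 -0.1501  0.2499] [-0.41 -0.39 -0.09] 5.434235812821532e-05
```

View pics/c7.png

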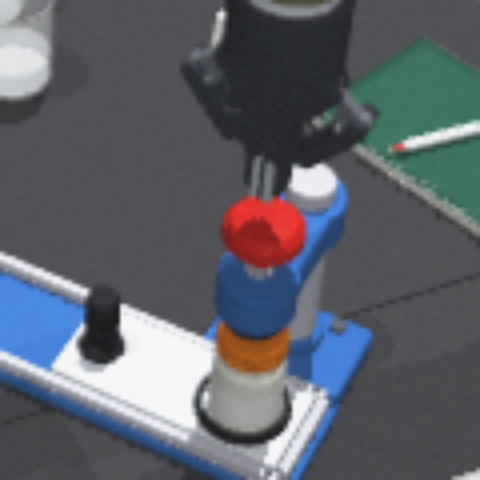

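The crop shows the shut fingers (262,180) over the plunger centre (262,230), and the jar under the ram (245,380). Pressing down in steps.

Request:
{"name": "arm_command", "arguments": {"moves": [-1,0,0,15,0,0,0,-1,0,0,9,0,0,0,-1,0,0,4,0,0,0,-1,0,0,4,0,0,0,-1,0,0,4,0,0,0,-1,0,0,3,0,0,0,-1,0,0,0,0,0,0]}}

```text
clock: 16.75
tcp_pos: [0.5026, -0.1508, 0.2131]
orientation: [0.0, -0.074, 0.997, 0.0]
wrist_force: [-3.1, 2.7, 5.8]
finger_gap: 0.0001
grip_force: 3.1
```

Request:
{"name": "arm_command", "arguments": {"moves": [-1,0,0,3,0,0,0,-1,0,0,0,0,0,0]}}

```text
clock: 17.0
tcp_pos: [0.5027, -0.1509, 0.2106]
orientation: [0.001, -0.074, 0.997, -0.0]
wrist_force: [-3.8, 2.0, 9.1]
finger_gap: -0.0004
grip_force: 4.4
```

Request:
{"name": "arm_command", "arguments": {"moves": [-1,0,0,3,0,0,0,-1,0,0,2,0,0,0,-1,0,0,0,0,0,0]}}

```text
clock: 17.38
tcp_pos: [0.5028, -0.1509, 0.2066]
orientation: [0.001, -0.074, 0.997, -0.0]
wrist_force: [-5.7, 2.4, 15.0]
finger_gap: -0.0001
grip_force: 7.2
```

Request:
{"name": "arm_command", "arguments": {"moves": [-1,0,0,2,0,0,0,-1,0,0,0,0,0,0]}}

```text
clock: 17.62
tcp_pos: [0.5029, -0.1509, 0.2065]
orientation: [0.002, -0.074, 0.997, -0.001]
wrist_force: [-9.3, 5.3, 24.9]
finger_gap: -0.0001
grip_force: 12.4
```

The plunger is at its stop: z stays at 0.2065 while the force rises to 25 N. Releasing.

Request:
{"name": "arm_command", "arguments": {"moves": [-1,0,0,-6,0,0,0,-1,0,0,-8,0,0,0,-1,0,0,-15,0,0,0,-1,0,0,-30,0,0,0,-1,0,20,-30,0,0,0,-1,0,50,0,0,0,0,-1,0,50,0,0,0,0,-1,0,0,0,0,0,0]}}

```text
clock: 18.62
tcp_pos: [0.4848, -0.03, 0.2921]
orientation: [0.0, -0.076, 0.997, 0.0]
wrist_force: [1.2, -0.5, -0.5]
finger_gap: -0.0003
grip_force: 0.0
```

```bash
python3 -c "
from h import *
s,M=tool();print(s['tcp_pos'].round(4),s['wrist_force'].round(2),s['clock'])
p,d=read_camera('scene');P=cloud('scene',d)
h=cv2.cvtColor(p,cv2.COLOR_BGR2HSV).astype(int);H,S,V=h.transpose(2,0,1)
for k,m in (('red',((H<8)|(H>172))&(S>130)),('orange',(H>8)&(H<25)&(S>130))):
    q=P[m&(np.hypot(P[...,0]-.5,P[...,1]+.15)<.07)]; print(k,len(q),q.mean(0).round(4),np.percentile(q[:,2],[5,95]))
cv2.imwrite('pics/c8.png',cv2.resize(p[130:300,120:360],None,fx=3,fy=3))"
```

```text
[ 0.4848 -0.03    0.2921] [ 1.21 -0.45 -0.47] 18.625
red 289 [ 0.4982 -0.1532  0.2178] [0.20805243 0.22423971]
orange 164 [ 0.4927 -0.1587  0.1025] [0.09144905 0.10872074]
```

View pics/c8.png

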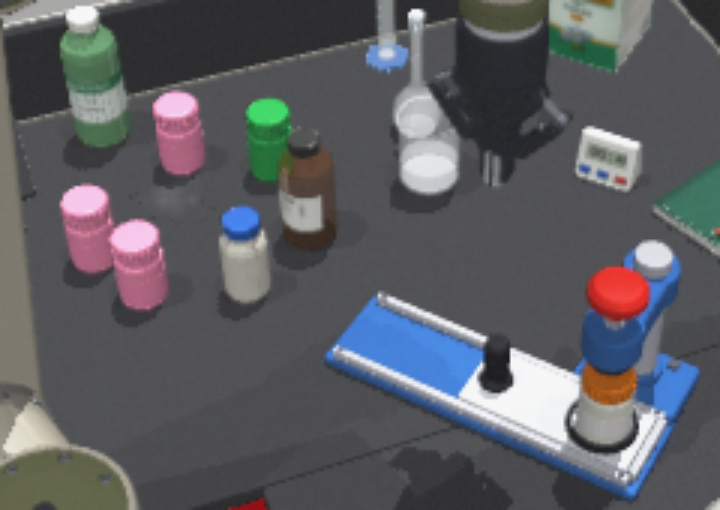

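The picture shows the plunger back up (617,290), the jar in the nest under the ram (605,405) with its lid about 7 mm lower, and the bystanders where they were.

```bash
python3 -c "
from workcell import *
print(hand_in())"
```

```text
the job is handed in; nothing more can be done
None
```

The job is done and handed in at about 18.7 s: the press closed the jar (lid about 7 mm lower), the plunger sprang back up, the jar stands in the nest with the carriage against its stop, and the bottles and beaker look unmoved in the last picture.

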